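Stack the cone washers and clip the keeper bar shut

ROBOT

A 6-joint arm with a two-finger parallel gripper is mounted at the origin on the work surface. World frame = base frame: x ahead of the robot, y to its left, z up, the work surface at z = 0. Lengths are in m, angles in rad, forces in N, time in s.
With the tool pointing down it reaches from about 0.375 to 0.975 m from the base axis. Payload 3.8 kg.
Tool frame: the origin (TCP) lies on the mounting face of the last link; the fingertips stand 173 mm ahead of it and the grasp point (between the pads) lies 155 mm ahead of it; z points along the fingers, y is the line along which they close (so a half turn about z gives the same grasp; the last joint's range is limited). The gripper opens to 85 mm and grips with 20 to 120 N. Pads are 22 mm wide; open, the fingers measure 114 mm over their backs; the gripper's body (76 mm by 85 mm) begins 54 mm behind the grasp point. The pads swing forward as they close: fully open they stand 13 mm farther back than shut.
Start: joints at [1.286, 0.264, 1.604, -0, 1.274, -0.037], TCP at [0.166, 0.654, 0.405] pointing down, gripper open.
Joint ranges: [-2.63, 2.63], [-0.94, 2.18], [0.31, 2.57], [-1.31, 4.45], [0, 2.66], [-2.55, 2.55]. Speed limits (rad/s): [2.57, 2.57, 3.14, 3.14, 3.14, 3.14].

INTERFACE

Orientations are given as a rotation vector (axis times angle).
In Python, from workcell import bot gives the robot as it stands.
- The arm moves only by the tool drive_tool, never from a script. Its argument "increments" is a list of rows, each an object with "delta_pos": the shift along the tool's x, y, z in mm, a list of three; "turn": the turn about the tool's z in rad; "jaw": the opening, from -1 (shut) to 1 (fully open). A call has 1 to 8 rows; each row shifts and turns the commanded pose from where the row before left it, along the tool's axes as they then stand; what a row does not reach is not made up. A row lasts 1/12 s, in which the tool goes at most 41.7 mm and 7.16 degrees, less where a joint would pass 70% of its speed; a pose out of reach is approached as far as the arm can. A call is refused whole if a number of a shift passes 41.7 or a number of a turn 0.125, either way. A call with a gripper value outside its range is refused whole. The fingers move at their own pace and stop on an object; "grip_force" is the grip in N (left out, the last holds). Time passes only in rows, so rows that do not move let the fingers close. It gives the time, the measured TCP pose, the force, the opening and the grip force at its end, in the units of the state.
- bot.read_state(): the state, without advancing time (a new reading comes with each control period).
- bot.read_camera(name): name is "scene" or "top"; returns a dict with "pixels" (384x512x3 uint8, red, green, blue), "fovy" (degrees; the focal length in pixels is half the picture's height over the tangent of half this angle, whatever the lens; pixels are square), "cx", "cy" (the principal point, pixels), "camera_from_world" (4x4, takes a point from world to camera coordinates). Camera axes: x right, y down, z forward; pixel columns grow to the right and rows downward; lengths in m; the calibration is good to about 2 mm. A picture is of the moment at which its call begins. There is no depth.
- bot.finish_job(): hands the job in; it is judged then, once.
The state is a dict: "time": time; "q": joint angles; "joint_vel": joint speeds; "joint_torque": joint torques, N m; "tool_pos": TCP position; "tcp_rot": TCP orientation; "wrist_force": force on the tool from outside, world axes, zero at the start; "torque": the same for the moment, N m; "width": opening from 0.0 (shut) to 1.0 (fully open); "grip_force": force on a finger pad.
Only numpy, scipy, OpenCV 4.12 (cv2) and the standard library are available. Lean on these libraries where they do the work, as an engineer would, in place of code of your own. Each camera call takes 0.05 s, during which the arm holds its last target. There are 200 camera calls.

TASK

Finish the spring set on the bench carrier: put the two steel cone washers from the stand onto the carrier's post, on top of the washer already there, so that each faces the opposite way to the one below it (as they lie, neither needs turning over). Then swing the keeper bar over the post and push its snap hook against the eye bolt until the gate is forced open and snaps shut behind the eye. Leave the bottle, jar, beaker and wrench where they are.

Things in the scene. Friction and masses are not known exactly. Their poses are not given: they have to be found in the camera images.
- carrier: Aluminium base plate fixed to the bench, 90 (x) x 320 (y) x 12 mm; y from -144 to +176 mm. Origin: on the bench directly under the axis of the upright steel post (arbor). z up; +y runs from the post towards the eye bolt. The keeper bar pivots at y = -110 mm; open, it stands out on the plate's +x side.
- arbor_seat (a point): Foot of the steel post, 20 mm above the bench, where the bottom of the first washer rests; axes as the carrier. The post is 24 mm thick and ends 32 mm above this point, with its top 5 mm tapered to 16 mm. A complete stack of three alternating washers is 27 mm high.
- eye_limb (a point): Middle of the eye bolt ring's upright limb nearest the post, at x = +10.5, y = +126 mm of the carrier, 60 mm above the bench: the limb that must end up inside the snap hook. The ring is 7 mm wire, 37 mm across centres, upright in the carrier's y-z plane; its far limb is 36 mm further along +y and its top 82 mm above the bench.
- keeper (a joint): Angle of the keeper bar about its upright pillar, rad: 0 = fully home over the post (bar along the carrier's +y); grows as it opens, horizontally, towards the carrier's +x; starts 1.0 to 1.45. Stays where it is left (friction 0.1 N m). The hook meets the eye at about 0.15 and snaps on at about 0.04, so push it to the stop at 0; once snapped on it cannot reopen beyond about 0.1.
- keeper_pivot (a point): Axis of the keeper bar's pillar (22 mm thick, at y = -110 mm of the carrier), at mid-height of the bar, 60 mm above the bench. The bar is aluminium, 16 mm wide, 8 mm thick, its underside 56 mm above the bench and 4 mm above the post.
- keeper_tab (a point): Upright thumb tab on the keeper bar, 178 mm from the pillar axis; this point is on the tab, 96 mm above the bench. Tab: 28 mm along the bar, 6 mm thick across it, from 64 to 102 mm above the bench. Push on its rear face (the side away from the eye) to close the bar; about 4 to 8 N is needed while the gate is being forced open.
- hook_throat (a point): Point inside the snap hook at the end of the bar, 236 mm from the pillar axis, 60 mm above the bench, where the eye's limb lies when the bar is fully home. The hook of 7 mm dark wire lies flat and is about 45 mm wide and 50 mm long; its gate is on the leading side, facing the eye.
- gate (a joint): Angle of the snap hook's sprung steel gate (6 mm rod, 33 mm long), rad: 0 = shut, grows as it is pushed inward (about 0.7 as the eye passes); springs back to 0 by itself.
- washer_first: Steel cone washer already on the post, loose, domed face up (wide rim down, narrow ring up). All three washers: 60 mm outside, 31 mm hole, 9 mm high in all, outer rim 4.5 mm thick. Origin: centre of its underside; z up.
- washer_cupped: Steel cone washer lying cupped face up (narrow ring down, wide 60 mm rim up: the rim is 4.5 to 9 mm above its origin) on one of the stand's two round pads. Origin: centre of its underside; z up. Goes on the post first. About 80 g.
- washer_domed: Steel cone washer lying domed face up (wide 60 mm rim down: the rim is 0 to 4.5 mm above its origin, narrow ring up) on the other round pad of the stand. Origin: centre of its underside; z up. Goes on the post last. About 80 g.
- stand: White plastic stand fixed to the bench, 210 (x) x 90 (y) x 10 mm, with two grey round pads 54 mm across and 20 mm high, at x = -60 and +60 mm, their tops 30 mm above the bench. Origin: centre of its underside. Which washer lies on which pad varies.
- buffer_bottle: Bystander: glass bottle with a blue cap, 70 mm across, 170 mm high; origin at its underside.
- jar: Bystander: amber jar with a black lid, 60 mm across, 70 mm high; origin at its underside.
- beaker: Bystander: open glass beaker, 64 mm across, 80 mm high; origin at its underside.
- wrench: Bystander: steel wrench lying flat, 180 mm long; origin under its middle.

How it is judged:
By the outcome, as a careful person would: the job done as asked, in the order asked, and still so for the second after the job is handed in, with the robot touching nothing.
It also fails if it takes over 67 s, if anything falls off the work surface, if the arm or the gripper's body presses on something with over 40 N, if the wrist force passes 120 N, or if a joint passes its speed limit or range.

## Working session

There is one attempt and no reset: what is moved stays moved. The work goes in short steps, Python scripts to look and compute and a tool call to move; the robot and the scene stay as the last step left them, time stands still between calls to the robot, and variables do not carry over. Pictures are saved under pics/ and viewed, at most 10 in all, crops included, and the job is handed in when it is done.

Besides the shell and the picture viewer there is one more tool, called after "Request:" as name([rows], argument=value, ...), one row to a line, values as JSON. drive_tool: Moves the arm, as the interface text tells. Its arguments: {"type":"object","properties":{"increments":{"type":"array"},"grip_force":{"type":"number"}},"required":["increments"]}

```bash
ls; mkdir -p pics; python3 - <<'E'
from workcell import bot
import cv2,numpy as np
print(bot.read_state())
for n in("top","scene"):
    c=bot.read_camera(n);cv2.imwrite(f"pics/{n}0.png",c["pixels"][:,:,::-1])
    print(n,c["fovy"],c["cx"],c["cy"],np.round(c["camera_from_world"],4).tolist(),[k for k in c])
    np.savez(f"{n}0.npz",pixels=c["pixels"],M=c["camera_from_world"],f=192/np.tan(np.radians(c["fovy"])/2),cx=c["cx"],cy=c["cy"])
E
```

```text
pics
{'time': 0.0, 'q': array([ 1.28612932e+00,  2.64768425e-01,  1.60537449e+00, -3.23887244e-05,
        1.27370760e+00, -3.68613894e-02]), 'joint_vel': array([-1.28470060e-03,  5.96925126e-05, -2.70108636e-04,  1.01877327e-03,
        4.79136462e-04, -1.73605054e-03]), 'joint_torque': array([ 2.51902755e-03, -5.15090811e+01, -3.67334640e+01,  3.04502482e-04,
        1.25300739e-02,  8.82135623e-06]), 'tool_pos': array([0.16544745, 0.65405587, 0.40335104]), 'tcp_rot': array([-0.38820099, -3.11718035,  0.00350832]), 'wrist_force': array([-0.35664572,  0.08116545, -0.32849485]), 'torque': array([-0.00198756,  0.00505231,  0.02563706]), 'grip_force': 0.0, 'width': 0.9976370258328618}
top 51.117706141114844 256.5563192948445 192.95966394394114 [[-0.0245, -0.9993, -0.0278, 0.0134], [-0.9958, 0.0269, -0.087, 0.5501], [0.0877, 0.0256, -0.9958, 1.1897], [0.0, 0.0, 0.0, 1.0]] ['pixels', 'fovy', 'cx', 'cy', 'camera_from_world']
scene 46.318840030169376 262.09054552416455 195.02847058610757 [[0.3038, 0.9527, 0.0108, -0.1504], [0.7419, -0.2295, -0.63, -0.3488], [-0.5977, 0.1994, -0.7765, 1.964], [0.0, 0.0, 0.0, 1.0]] ['pixels', 'fovy', 'cx', 'cy', 'camera_from_world']
```

View pics/top0.png

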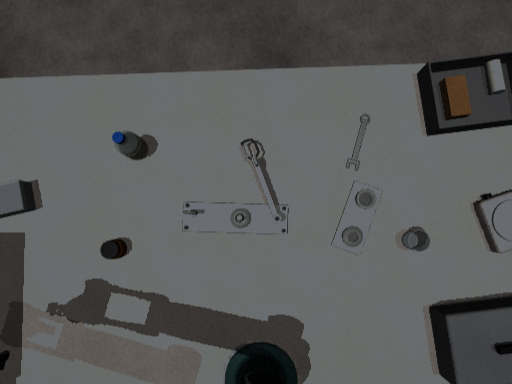

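View pics/scene0.png

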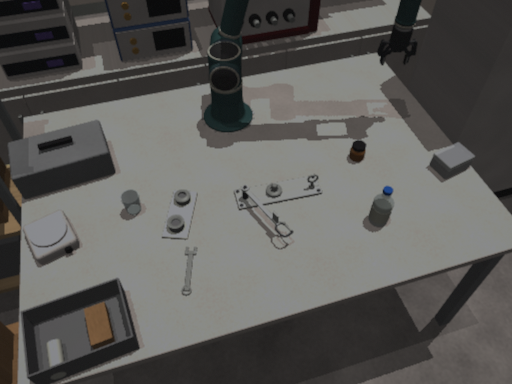

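The top view shows the carrier with its post at about (241,217), eye at (195,212) and the bar pivot at (279,215), with the hook at (253,150). The stand's pads are at (366,199) and (352,236). I'll enlarge these areas.

```bash
cat > h.py <<'E'
import numpy as np,cv2
class C:
    def __init__(s,d):
        s.px=d["pixels"];s.M=np.array(d["M"] if "M" in d else d["camera_from_world"])
        s.f=float(d["f"]) if "f" in d else 192/np.tan(np.radians(d["fovy"])/2);s.cx=float(d["cx"]);s.cy=float(d["cy"])
    def ray(s,u,v):
        R=s.M[:3,:3];o=-R.T@s.M[:3,3];d=R.T@np.array([(u-s.cx)/s.f,(v-s.cy)/s.f,1]);return o,d
    def on(s,u,v,z):
        o,d=s.ray(u,v);return o+d*(z-o[2])/d[2]
    def pr(s,p):
        c=s.M[:3,:3]@np.asarray(p)+s.M[:3,3];return np.array([s.cx+s.f*c[0]/c[2],s.cy+s.f*c[1]/c[2]])
E
python3 - <<'E'
import numpy as np,cv2
from h import C
t=np.load("top0.npz");s=np.load("scene0.npz")
a=cv2.resize(t["pixels"][130:260,170:395,::-1],None,fx=3.5,fy=3.5,interpolation=cv2.INTER_CUBIC)
b=cv2.resize(s["pixels"][165:260,155:335,::-1],None,fx=4.4,fy=4.4,interpolation=cv2.INTER_CUBIC)
cv2.imwrite("pics/ta.png",np.clip(a*1.3,0,255));cv2.imwrite("pics/sb.png",np.clip(b*1.3,0,255))
c=C(t);d=C(s)
for n,u,v,z in [("post",241,217,.05),("padA",366,199,.035),("padB",352,236,.035),("pivot",279,215,.06),("eye",195,212,.06)]:print(n,c.on(u,v,z).round(4))
E
```

```text
post [0.4782 0.0462 0.05  ]
padA [ 0.5226 -0.3256  0.035 ]
padB [ 0.4144 -0.2794  0.035 ]
pivot [ 0.4809 -0.0655  0.06  ]
eye [0.4959 0.1803 0.06  ][ WARN:0@0.062] global loadsave.cpp:1063 imwrite_ Unsupported depth image for selected encoder is fallbacked to CV_8U.
```

View pics/ta.png

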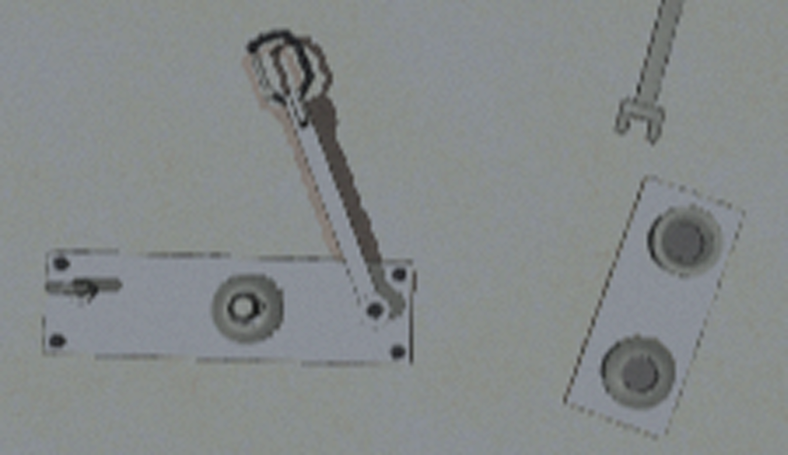

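View pics/sb.png

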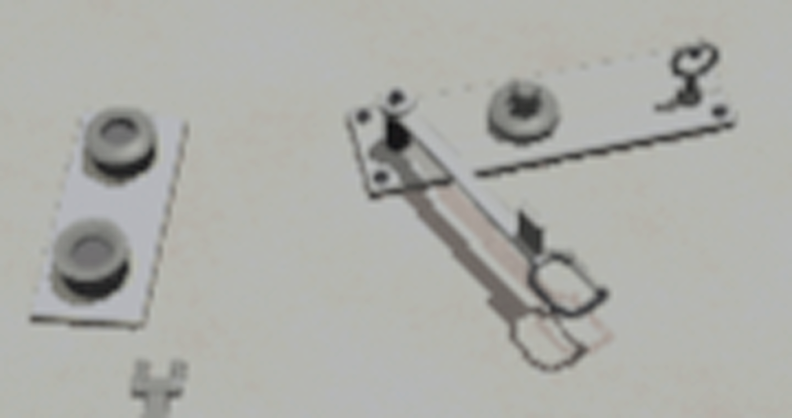

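Pad A, with the larger x (scene crop (92,258)), has a sharp upper rim with a dark underside and a low-set hole, so it is the cupped washer. Pad B (118,140) is the domed one. Next I'll measure with masks.

```bash
cat > m.py <<'E'
import numpy as np,cv2
from h import C
def blob(c,u,v,r,sgn=0):
    """ellipse of the non-white washer region around u,v"""
    g=cv2.GaussianBlur(cv2.cvtColor(c.px,cv2.COLOR_RGB2GRAY),(3,3),0)
    g=cv2.resize(g,None,fx=4,fy=4,interpolation=cv2.INTER_CUBIC)
    m=np.zeros_like(g);cv2.circle(m,(int(u*4),int(v*4)),int(r*4),255,-1)
    th,_=cv2.threshold(g[m>0].reshape(-1,1),0,255,cv2.THRESH_OTSU)
    b=((g<th)&(m>0)).astype(np.uint8)
    k=max(cv2.findContours(b,cv2.RETR_EXTERNAL,cv2.CHAIN_APPROX_NONE)[0],key=cv2.contourArea)
    (x,y),(w,h),a=cv2.fitEllipse(cv2.convexHull(k));return (x+.5)/4-.5,(y+.5)/4-.5,w/4,h/4
E
python3 - <<'E'
import numpy as np
from m import *
t=C(np.load("top0.npz"));s=C(np.load("scene0.npz"))
T=lambda x,y:(x/3.5+170-.4,y/3.5+130-.4)
S=lambda x,y:(x/4.4+155-.4,y/4.4+165-.4)
for n,a,b,z in [("A",(684,241),(92,262),.037),("B",(638,372),(120,142),.0325),("F",(248,308),(522,112),.0225)]:
    for c,uv in((t,T(*a)),(s,S(*b))):
        e=blob(c,*uv,13); print(n,np.round(e,1),"seed",np.round(uv,1),c.on(*e[:2],z).round(4),"handpick",c.on(*uv,z).round(4))
print("corners",[t.on(*T(*p),.012).round(4).tolist() for p in[(47,250),(413,262),(411,362),(43,353)]])
print("stand",[t.on(*T(*p),.010).round(4).tolist() for p in[(649,177),(743,212),(665,436),(567,403)]])
print("posttop",t.on(*T(245,307),.052),s.on(*S(523,90),.052),"pivot",t.on(*T(375,310),.064),s.on(*S(397,97),.064))
print("hook/bar",t.on(*T(300,112),.064),"tab",s.on(*S(530,218),.102),s.on(*S(520,212),.102),s.on(*S(540,226),.102))
print("eye",t.on(*T(85,288),.082))
E
```

```text
A [366.1 198.7  15.4  15.7] seed [365.  198.5] [ 0.5234 -0.3254  0.037 ] handpick [ 0.5241 -0.3224  0.037 ]
A [175.2 225.   16.8  18.7] seed [175.5 224.1] [ 0.5391 -0.3289  0.037 ] handpick [ 0.5359 -0.3272  0.037 ]
B [351.9 235.7  20.7  21.9] seed [351.9 235.9] [ 0.415  -0.2795  0.0325] handpick [ 0.4146 -0.2796  0.0325]
B [181.8 198.4  16.   17.4] seed [181.9 196.9] [ 0.4264 -0.2841  0.0325] handpick [ 0.4195 -0.2823  0.0325]
F [240.8 217.6  20.   21.1] seed [240.5 217.6] [0.4773 0.0487 0.0225] handpick [0.4772 0.0496 0.0225]
F [273.1 191.   14.9  16.1] seed [273.2 190.1] [0.4835 0.0462 0.0225] handpick [0.4793 0.0483 0.0225]
corners [[0.5326, 0.2255, 0.012], [0.5137, -0.094, 0.012], [0.4274, -0.0895, 0.012], [0.4429, 0.2297, 0.012]]
stand [[0.5825, -0.3014, 0.01], [0.5498, -0.3809, 0.01], [0.3591, -0.3048, 0.01], [0.3891, -0.2224, 0.01]]
posttop [0.47728071 0.05016183 0.052     ] [0.47988498 0.04807878 0.052     ] pivot [ 0.47172614 -0.05860881  0.064     ] [ 0.46599219 -0.05699309  0.064     ]
hook/bar [ 6.39523776e-01 -4.09346890e-04  6.40000000e-02] tab [ 0.64213987 -0.00252886  0.102     ] [ 0.63449544 -0.0079787   0.102     ] [0.65152912 0.00228584 0.102     ]
eye [0.49536774 0.17955082 0.082     ]
```

Request:
drive_tool([
  {"delta_pos": [-31.7,-21.7,2.9],"turn": 0,"jaw": 1},
  {"delta_pos": [-31.7,-21.7,2.9],"turn": 0,"jaw": 1},
  {"delta_pos": [-31.7,-21.7,2.9],"turn": 0,"jaw": 1},
  {"delta_pos": [-31.7,-21.7,2.9],"turn": 0,"jaw": 1},
  {"delta_pos": [-31.7,-21.7,2.9],"turn": 0,"jaw": 1},
  {"delta_pos": [-31.7,-21.7,2.9],"turn": 0,"jaw": 1},
  {"delta_pos": [-31.7,-21.7,2.9],"turn": 0,"jaw": 1},
])

```text
time: 0.68
tool_pos: [0.3441, 0.451, 0.3837]
tcp_rot: [-0.388, -3.117, 0.001]
wrist_force: [-0.3, -0.7, 0.3]
width: 1.003
grip_force: 0.0
```

Request:
drive_tool([
  {"delta_pos": [-31.7,-21.7,2.9],"turn": 0,"jaw": 1},
  {"delta_pos": [-31.7,-21.7,2.9],"turn": 0,"jaw": 1},
  {"delta_pos": [-31.7,-21.7,2.9],"turn": 0,"jaw": 1},
  {"delta_pos": [-31.7,-21.7,2.9],"turn": 0,"jaw": 1},
  {"delta_pos": [-31.7,-21.7,2.9],"turn": 0,"jaw": 1},
  {"delta_pos": [-31.7,-21.7,2.9],"turn": 0,"jaw": 1},
  {"delta_pos": [-31.7,-21.7,2.9],"turn": 0,"jaw": 1},
])

```text
time: 1.27
tool_pos: [0.522, 0.2493, 0.3636]
tcp_rot: [-0.388, -3.117, 0.0]
wrist_force: [0.6, 0.8, -0.9]
width: 1.0
grip_force: 0.0
```

Request:
drive_tool([
  {"delta_pos": [-9.8,-37.1,0],"turn": 0,"jaw": 1},
  {"delta_pos": [-9.8,-37.1,0],"turn": 0,"jaw": 1},
  {"delta_pos": [-9.8,-37.1,0],"turn": 0,"jaw": 1},
  {"delta_pos": [-9.8,-37.1,0],"turn": 0,"jaw": 1},
  {"delta_pos": [-9.8,-37.1,0],"turn": 0,"jaw": 1},
  {"delta_pos": [-9.8,-37.1,0],"turn": 0,"jaw": 1},
  {"delta_pos": [-9.8,-37.1,0],"turn": 0,"jaw": 1},
  {"delta_pos": [-9.8,-37.1,0],"turn": 0,"jaw": 1},
])

```text
time: 1.93
tool_pos: [0.5239, -0.0577, 0.3638]
tcp_rot: [-0.388, -3.117, -0.0]
wrist_force: [0.5, 0.5, 0.6]
width: 1.0
grip_force: 0.0
```

Request:
drive_tool([
  {"delta_pos": [-9.8,-37.1,0],"turn": 0,"jaw": 1},
  {"delta_pos": [-9.8,-37.1,0],"turn": 0,"jaw": 1},
  {"delta_pos": [-9.8,-37.1,0],"turn": 0,"jaw": 1},
  {"delta_pos": [-9.8,-37.1,0],"turn": 0,"jaw": 1},
  {"delta_pos": [-9.8,-37.1,0],"turn": 0,"jaw": 1},
  {"delta_pos": [-9.8,-37.1,0],"turn": 0,"jaw": 1},
  {"delta_pos": [-9.8,-37.1,0],"turn": 0,"jaw": 1},
  {"delta_pos": [0,0,0],"turn": 0,"jaw": 1},
])

```text
time: 2.6
tool_pos: [0.5267, -0.3305, 0.3637]
tcp_rot: [0.395, 3.116, -0.006]
wrist_force: [0.8, 1.2, -0.2]
width: 0.997
grip_force: 0.0
```

```bash
cat >> h.py <<'E'
from scipy.spatial.transform import Rotation as Ro
def go(st,p):
    R=Ro.from_rotvec(st["tcp_rot"]);return (R.inv().apply(np.asarray(p)-st["tool_pos"])*1000).round(1)
def info(st):
    R=Ro.from_rotvec(st["tcp_rot"]).as_matrix()
    print("t%.2f"%st["time"],st["tool_pos"].round(4),"yaz %.1f"%np.degrees(np.arctan2(R[1,1],R[0,1])),"z",R[:,2].round(3),"q",st["q"].round(2),"F",st["wrist_force"].round(1),"w %.3f g %.1f"%(st["width"],st["grip_force"]))
E
python3 - <<'E'
from workcell import bot
from h import *
s=bot.read_state();info(s);print(go(s,[.5245,-.3253,.25]))
E
```

```text
t2.60 [ 0.5267 -0.3305  0.3637] yaz 75.5 z [ 0.    -0.004 -1.   ] q [-0.6   0.19  1.77 -0.    1.18 -1.92] F [ 0.8  1.2 -0.2] w 0.997 g 0.0
[  3.5   4.9 113.7]
```

Request:
drive_tool([
  {"delta_pos": [0,0,38],"turn": 0,"jaw": 1},
  {"delta_pos": [0,0,38],"turn": 0,"jaw": 1},
  {"delta_pos": [0,0,34],"turn": 0,"jaw": 1},
  {"delta_pos": [0,0,0],"turn": 0,"jaw": 1},
  {"delta_pos": [0,0,0],"turn": 0,"jaw": 1},
])

```text
time: 3.02
tool_pos: [0.526, -0.3234, 0.2514]
tcp_rot: [-0.387, -3.111, -0.005]
wrist_force: [0.5, -0.5, -0.4]
width: 0.997
grip_force: 0.0
```

```bash
python3 - <<'E'
from workcell import bot
from h import *
s=bot.read_state();info(s);print(go(s,[.5245,-.3253,.195]))
cs=[]
for n,(u,v) in (("top",(366,199)),("scene",(175,215))):
    c=C(bot.read_camera(n));p=np.pad(c.px,((50,50),(50,50),(0,0)))
    cs.append(cv2.resize(p[v+50-45:v+50+45,u+50-45:u+50+45,::-1],None,fx=4.4,fy=4.4,interpolation=cv2.INTER_CUBIC))
    print(n,c.pr([.5245,-.3253,.037]),"tip pt",c.pr(s["tool_pos"]-[0,0,.16]),"off",u-45,v-45)
cv2.imwrite("pics/near1.png",cv2.convertScaleAbs(np.hstack(cs),alpha=1.4))
info(bot.read_state())
E
```

```text
t3.02 [ 0.526  -0.3234  0.2514] yaz 75.8 z [-0.006  0.004 -1.   ] q [-0.59  0.29  1.87  0.    0.99 -1.91] F [ 0.5 -0.5 -0.4] w 0.997 g 0.0
[ 0.6 -2.4 56.4]
top [366.01744478 198.3016543 ] tip pt [369.9827559  196.37128206] off 321 154
scene [175.4273527 221.452193 ] tip pt [173.83731397 212.24687934] off 130 170
t3.12 [ 0.5282 -0.3248  0.2561] yaz 75.8 z [ 0.002 -0.001 -1.   ] q [-0.59  0.29  1.86  0.    0.99 -1.91] F [-0.  -0.5  0.1] w 1.000 g 0.0
```

View pics/near1.png

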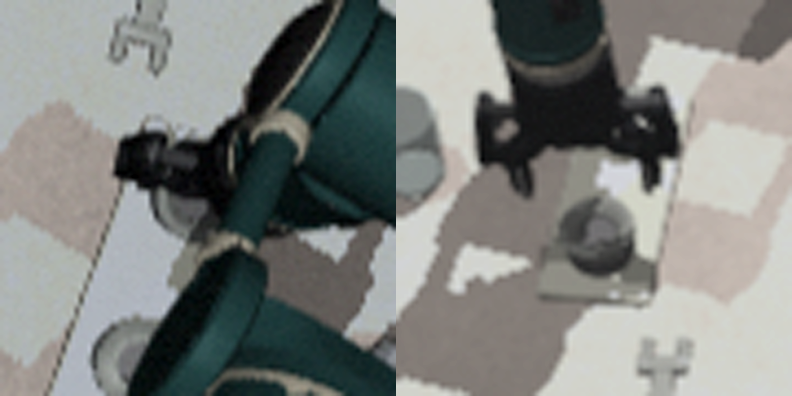

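The scene half shows the open fingers centred at u≈173 above washer A at u≈176, which agrees with the predicted positions. So I'll descend and grip.

Request:
drive_tool([
  {"delta_pos": [2,-0.5,20],"turn": 0,"jaw": 1},
  {"delta_pos": [0,0,20],"turn": 0,"jaw": 1},
  {"delta_pos": [0,0,18],"turn": 0,"jaw": 1},
  {"delta_pos": [0,0,0],"turn": 0,"jaw": 1},
  {"delta_pos": [0,0,0],"turn": 0,"jaw": 0.2},
  {"delta_pos": [0,0,0],"turn": 0,"jaw": 0},
  {"delta_pos": [0,0,0],"turn": 0,"jaw": 0},
  {"delta_pos": [0,0,0],"turn": 0,"jaw": -0.2},
], grip_force=40)

```text
time: 3.78
tool_pos: [0.5267, -0.3254, 0.1996]
tcp_rot: [0.387, 3.113, -0.004]
wrist_force: [-1.3, 0.7, 6.5]
width: 0.664
grip_force: 42.3
```

Request:
drive_tool([
  {"delta_pos": [0,0,0],"turn": 0,"jaw": -0.2},
  {"delta_pos": [0,0,0],"turn": 0,"jaw": -0.2},
  {"delta_pos": [0,0,0],"turn": 0,"jaw": -0.2},
  {"delta_pos": [0,0,0],"turn": 0,"jaw": -0.2},
])

```text
time: 4.12
tool_pos: [0.5267, -0.3254, 0.1996]
tcp_rot: [0.388, 3.113, -0.004]
wrist_force: [-0.7, 1.6, 6.3]
width: 0.67
grip_force: 42.3
```

Request:
drive_tool([
  {"delta_pos": [0,0,-10],"turn": 0,"jaw": -0.2},
  {"delta_pos": [0,0,-20],"turn": 0,"jaw": -0.2},
  {"delta_pos": [0,0,-30],"turn": 0,"jaw": -0.2},
  {"delta_pos": [0,0,-30],"turn": 0,"jaw": -0.2},
  {"delta_pos": [0,0,0],"turn": 0,"jaw": -0.2},
  {"delta_pos": [0,0,0],"turn": 0,"jaw": -0.2},
])

```text
time: 4.62
tool_pos: [0.5265, -0.3254, 0.2906]
tcp_rot: [0.387, 3.111, -0.005]
wrist_force: [0.3, 0.1, -0.4]
width: 0.666
grip_force: 43.1
```

```bash
python3 - <<'E'
from workcell import bot
from h import *
s=bot.read_state();info(s)
cs=[]
for n,(u,v) in (("top",(366,199)),("scene",(175,205))):
    c=C(bot.read_camera(n));p=np.pad(c.px,((50,50),(50,50),(0,0)))
    cs.append(cv2.resize(p[v+50-45:v+50+45,u+50-45:u+50+45,::-1],None,fx=4.4,fy=4.4,interpolation=cv2.INTER_CUBIC))
cv2.imwrite("pics/near2.png",cv2.convertScaleAbs(np.hstack(cs),alpha=1.4))
info(bot.read_state())
E
```

```text
t4.62 [ 0.5265 -0.3254  0.2906] yaz 75.8 z [ 0.006 -0.004 -1.   ] q [-0.59  0.25  1.84 -0.    1.04 -1.92] F [ 0.3  0.1 -0.4] w 0.666 g 43.1
t4.72 [ 0.525  -0.3244  0.2865] yaz 75.8 z [ 0. -0. -1.] q [-0.59  0.25  1.85  0.    1.04 -1.92] F [-0.8 -0.3 -1.6] w 0.668 g 43.1
```

View pics/near2.png

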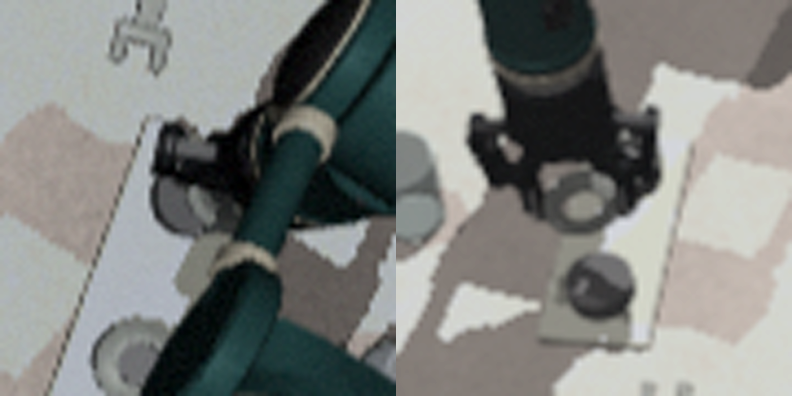

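```bash
python3 - <<'E'
from workcell import bot
from h import *
t=C(np.load("top0.npz"));s=C(np.load("scene0.npz"))
# scene: outer rim left/right/bottom/top in crop ; hole ellipse
f=lambda x,y:((x-396)/4.4+130-.4,y/4.4+160-.4)
g=lambda x,y:(x/4.4+321-.4,y/4.4+154-.4)
o1,d1=s.ray(*f(583,197));o2,d2=t.ray(*g(197,195))
k=np.linalg.lstsq(np.c_[d1,-d2],o2-o1,rcond=None)[0];print(o1+k[0]*d1,o2+k[1]*d2)
T=np.array([.5255,-.325,.288])
for z in(.12,.125,.13,.135):print(z,[ (c.pr([T[0],T[1],z])-o)*4.4 +a for c,o,a in((t,(321,154),0),(s,(130,160),[396,0]))])
E
```

```text
[ 0.51492201 -0.32291225  0.12082794] [ 0.52024157 -0.30404932  0.11659252]
0.12 [array([229.76293485, 183.58903765]), array([581.23165852, 207.12154789])]
0.125 [array([231.85719999, 182.94716928]), array([580.26984421, 203.07884562])]
0.13 [array([233.97045936, 182.29947939]), array([579.30299758, 199.01499147])]
0.135 [array([236.10297256, 181.64588842]), array([578.33107903, 194.92981901])]
```

The scene half shows washer A held level between the fingertips at (583,197), close to the predicted spot. The top view only shows the bare pad. Now I'll carry it over to the post.

Request:
drive_tool([
  {"delta_pos": [7,18,0],"turn": 0,"jaw": -0.2},
  {"delta_pos": [14,35,0],"turn": 0,"jaw": -0.2},
  {"delta_pos": [14,35,0],"turn": 0,"jaw": -0.2},
  {"delta_pos": [14,35,0],"turn": 0,"jaw": -0.2},
  {"delta_pos": [14,35,0],"turn": 0,"jaw": -0.2},
  {"delta_pos": [14,35,0],"turn": 0,"jaw": -0.2},
  {"delta_pos": [14,35,0],"turn": 0,"jaw": -0.2},
  {"delta_pos": [14,35,0],"turn": 0,"jaw": -0.2},
])

```text
time: 5.38
tool_pos: [0.4864, -0.0421, 0.2844]
tcp_rot: [-0.389, -3.114, -0.0]
wrist_force: [0.2, 0.5, -0.5]
width: 0.665
grip_force: 43.1
```

Request:
drive_tool([
  {"delta_pos": [14,35,0],"turn": 0,"jaw": -0.2},
  {"delta_pos": [12,35,0],"turn": 0,"jaw": -0.2},
  {"delta_pos": [6,19.6,0],"turn": 0,"jaw": -0.2},
  {"delta_pos": [0,0,20],"turn": 0,"jaw": -0.2},
  {"delta_pos": [0,0,25],"turn": 0,"jaw": -0.2},
  {"delta_pos": [0,0,0],"turn": 0,"jaw": -0.2},
  {"delta_pos": [0,0,0],"turn": 0,"jaw": -0.2},
])

```text
time: 5.97
tool_pos: [0.477, 0.0509, 0.2386]
tcp_rot: [-0.387, -3.111, 0.002]
wrist_force: [-0.9, -0.4, -0.7]
width: 0.66
grip_force: 43.2
```

```bash
python3 - <<'E'
from workcell import bot
from h import *
cs=[];S=[bot.read_state()]
for n,(u,v) in (("top",(241,215)),("scene",(273,185))):
    c=C(bot.read_camera(n));p=c.px
    cs.append(cv2.resize(p[v-45:v+45,u-45:u+45,::-1],None,fx=4.4,fy=4.4,interpolation=cv2.INTER_CUBIC))
    S.append(bot.read_state())
    print(n,"post top",(c.pr([.478,.0505,.052])-[u-45,v-45])*4.4,"rim",(c.pr([.478,.0505,.088])-[u-45,v-45])*4.4)
cv2.imwrite("pics/near3.png",cv2.convertScaleAbs(np.hstack(cs),alpha=1.4))
for s in S:info(s)
print(go(s,[.4795,.0505,s["tool_pos"][2]]))
E
```

```text
top post top [191.31271759 207.11860013] rim [187.41432438 205.60809065]
scene post top [202.06911042 195.94102934] rim [203.43952265 167.49376974]
t5.97 [0.477  0.0509 0.2386] yaz 75.8 z [-0.007 -0.    -1.   ] q [ 0.05  0.07  2.17 -0.    0.91 -1.27] F [-0.9 -0.4 -0.7] w 0.660 g 43.2
t6.02 [0.4781 0.0508 0.2401] yaz 75.8 z [-0.003 -0.    -1.   ] q [ 0.05  0.07  2.16 -0.    0.91 -1.27] F [-0.1 -0.3 -1.1] w 0.663 g 43.2
t6.07 [0.4789 0.0506 0.2412] yaz 75.8 z [-0.001 -0.    -1.   ] q [ 0.05  0.07  2.16 -0.    0.91 -1.27] F [ 0.6  0.4 -1.3] w 0.665 g 43.2
[-0.6  0.  -0. ]
```

View pics/near3.png

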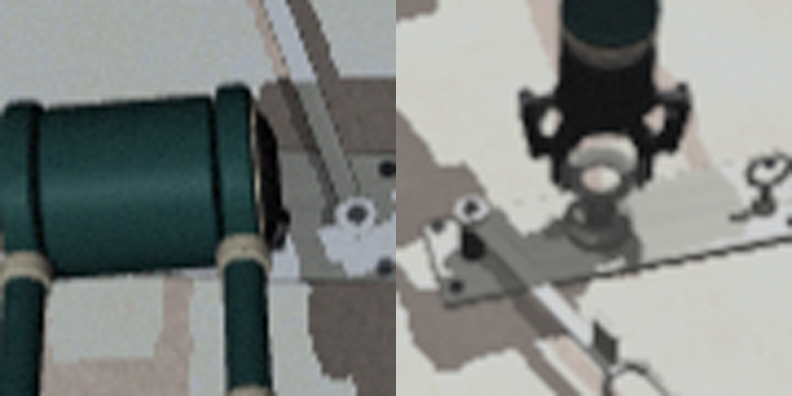

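Both are aligned: the washer hole is at (599,172), directly over the post top at (598,197). Next I'll lower it.

Request:
drive_tool([
  {"delta_pos": [0,0,10],"turn": 0,"jaw": -0.2},
  {"delta_pos": [0,0,10],"turn": 0,"jaw": -0.2},
  {"delta_pos": [0,0,8],"turn": 0,"jaw": -0.2},
  {"delta_pos": [0,0,8],"turn": 0,"jaw": -0.2},
  {"delta_pos": [0,0,0],"turn": 0,"jaw": -0.2},
  {"delta_pos": [0,0,0],"turn": 0,"jaw": -0.2},
  {"delta_pos": [0,0,0],"turn": 0,"jaw": -0.2},
])

```text
time: 6.65
tool_pos: [0.479, 0.0509, 0.205]
tcp_rot: [-0.388, -3.117, 0.0]
wrist_force: [0.0, -0.7, -0.0]
width: 0.666
grip_force: 43.2
```

Request:
drive_tool([
  {"delta_pos": [0,0,4],"turn": 0,"jaw": -0.2},
  {"delta_pos": [0,0,0],"turn": 0,"jaw": -0.2},
  {"delta_pos": [0,0,0],"turn": 0,"jaw": 0.6},
  {"delta_pos": [0,0,0],"turn": 0,"jaw": 1},
  {"delta_pos": [0,0,0],"turn": 0,"jaw": 1},
  {"delta_pos": [0,0,0],"turn": 0,"jaw": 1},
  {"delta_pos": [0,0,0],"turn": 0,"jaw": 1},
])

```text
time: 7.23
tool_pos: [0.479, 0.0509, 0.2013]
tcp_rot: [0.388, 3.117, 0.0]
wrist_force: [-0.3, -0.5, -0.1]
width: 1.001
grip_force: 0.0
```

Request:
drive_tool([
  {"delta_pos": [0,0,-20],"turn": 0,"jaw": 1},
  {"delta_pos": [0,0,-35],"turn": 0,"jaw": 1},
  {"delta_pos": [0,0,-35],"turn": 0,"jaw": 1},
  {"delta_pos": [0,0,0],"turn": 0,"jaw": 1},
  {"delta_pos": [0,0,0],"turn": 0,"jaw": 1},
])

```text
time: 7.65
tool_pos: [0.4804, 0.051, 0.2941]
tcp_rot: [0.387, 3.111, 0.002]
wrist_force: [-0.4, -0.8, -0.6]
width: 1.002
grip_force: 0.0
```

```bash
python3 - <<'E'
from workcell import bot
from h import *
S=[]
c=C(bot.read_camera("scene"));u,v=273,190
cv2.imwrite("pics/near4.png",cv2.convertScaleAbs(cv2.resize(c.px[v-25:v+25,u-35:u+35,::-1],None,fx=8,fy=8,interpolation=cv2.INTER_CUBIC),alpha=1.4))
for i in range(3):
  bot.read_camera("top");S.append(bot.read_state())
for s in S:info(s)
s["tool_pos"]=np.mean([x["tool_pos"] for x in S],0);print(go(s,[.416,-.2797,.29]))
E
```

```text
t7.75 [0.4786 0.0509 0.2907] yaz 75.8 z [-0. -0. -1.] q [ 0.05 -0.    2.12  0.    1.02 -1.27] F [-0.6 -1.  -1.4] w 1.003 g 0.0
t7.80 [0.4782 0.0509 0.2899] yaz 75.8 z [-0.002 -0.    -1.   ] q [ 0.05  0.    2.13  0.    1.02 -1.27] F [ 0.6  0.5 -0.6] w 1.001 g 0.0
t7.85 [0.478  0.0508 0.2895] yaz 75.8 z [-0.003 -0.    -1.   ] q [ 0.05  0.    2.13  0.    1.02 -1.27] F [-0.9  0.7 -1.2] w 1.006 g 0.0
[-2.080e+01 -3.357e+02  3.000e-01]
```

View pics/near4.png

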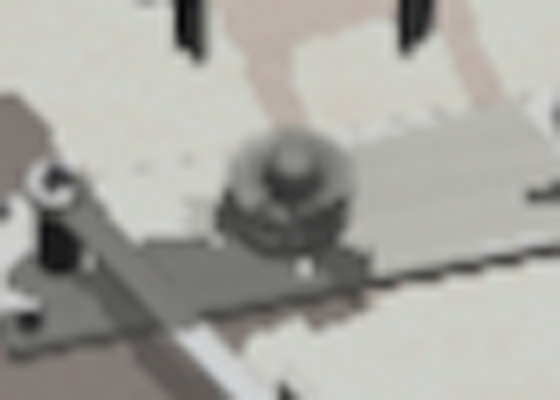

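The cupped washer is on the post above the first one, centred at about (288,185) in the crop and level. Next is the domed washer on pad B.

Request:
drive_tool([
  {"delta_pos": [-1,-16,0],"turn": 0,"jaw": 1},
  {"delta_pos": [-2,-36,0],"turn": 0,"jaw": 1},
  {"delta_pos": [-2,-36,0],"turn": 0,"jaw": 1},
  {"delta_pos": [-2,-36,0],"turn": 0,"jaw": 1},
  {"delta_pos": [-2,-36,0],"turn": 0,"jaw": 1},
  {"delta_pos": [-2,-36,0],"turn": 0,"jaw": 1},
  {"delta_pos": [-2,-36,0],"turn": 0,"jaw": 1},
  {"delta_pos": [-3,-36,0],"turn": 0,"jaw": 1},
])

```text
time: 8.52
tool_pos: [0.4273, -0.214, 0.2894]
tcp_rot: [-0.388, -3.115, -0.002]
wrist_force: [0.2, -0.0, -0.1]
width: 1.002
grip_force: 0.0
```

Request:
drive_tool([
  {"delta_pos": [-3,-36,0],"turn": 0,"jaw": 1},
  {"delta_pos": [-1.8,-31.7,0],"turn": 0,"jaw": 1},
  {"delta_pos": [0,0,25],"turn": 0,"jaw": 1},
  {"delta_pos": [0,0,25],"turn": 0,"jaw": 1},
  {"delta_pos": [0,0,0],"turn": 0,"jaw": 1},
  {"delta_pos": [0,0,0],"turn": 0,"jaw": 1},
  {"delta_pos": [0,0,0],"turn": 0,"jaw": 1},
  {"delta_pos": [0,0,0],"turn": 0,"jaw": 1},
])

```text
time: 9.18
tool_pos: [0.4174, -0.2796, 0.2421]
tcp_rot: [0.387, 3.116, -0.001]
wrist_force: [0.3, -0.8, 0.7]
width: 0.996
grip_force: 0.0
```

```bash
python3 - <<'E'
from workcell import bot
from h import *
c=C(bot.read_camera("scene"));s=bot.read_state();info(s);print(go(s,[.4160,-.2797,.193]))
u,v=181,190
cv2.imwrite("pics/near5.png",cv2.convertScaleAbs(cv2.resize(c.px[v-35:v+35,u-35:u+35,::-1],None,fx=6,fy=6,interpolation=cv2.INTER_CUBIC),alpha=1.4))
for z in(.077,.037):print((c.pr([s["tool_pos"][0],s["tool_pos"][1],z])-[u-35,v-35])*6)
E
```

```text
t9.23 [ 0.4175 -0.2797  0.2424] yaz 75.9 z [ 0.002 -0.001 -1.   ] q [-0.64  0.1   2.12 -0.    0.92 -1.96] F [-0.   0.4  0.2] w 0.998 g 0.0
[ 1.6 -0.3 49.4]
[209.37484075 200.77798783]
[217.94787759 243.16812748]
```

View pics/near5.png

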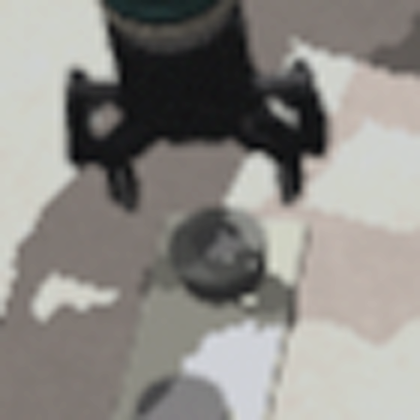

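The washer is at about (217,247) in the crop, and the tool axis projects to (218,243). I'll descend and grip.

Request:
drive_tool([
  {"delta_pos": [0.5,0,20],"turn": 0,"jaw": 1},
  {"delta_pos": [0,0,20],"turn": 0,"jaw": 1},
  {"delta_pos": [0,0,9],"turn": 0,"jaw": 1},
  {"delta_pos": [0,0,0],"turn": 0,"jaw": 1},
  {"delta_pos": [0,0,0],"turn": 0,"jaw": 0.2},
  {"delta_pos": [0,0,0],"turn": 0,"jaw": 0},
  {"delta_pos": [0,0,0],"turn": 0,"jaw": 0},
  {"delta_pos": [0,0,0],"turn": 0,"jaw": -0.2},
], grip_force=40)

```text
time: 9.9
tool_pos: [0.4171, -0.2801, 0.194]
tcp_rot: [0.388, 3.115, -0.002]
wrist_force: [0.1, 1.0, 5.2]
width: 0.665
grip_force: 42.0
```

Request:
drive_tool([
  {"delta_pos": [0,0,0],"turn": 0,"jaw": -0.2},
  {"delta_pos": [0,0,0],"turn": 0,"jaw": -0.2},
  {"delta_pos": [0,0,-10],"turn": 0,"jaw": -0.2},
  {"delta_pos": [0,0,-25],"turn": 0,"jaw": -0.2},
  {"delta_pos": [0,0,-30],"turn": 0,"jaw": -0.2},
  {"delta_pos": [0,0,-30],"turn": 0,"jaw": -0.2},
  {"delta_pos": [0,0,0],"turn": 0,"jaw": -0.2},
  {"delta_pos": [0,0,0],"turn": 0,"jaw": -0.2},
])

```text
time: 10.57
tool_pos: [0.4173, -0.2804, 0.2906]
tcp_rot: [0.388, 3.112, -0.005]
wrist_force: [-0.1, -1.0, -1.4]
width: 0.662
grip_force: 43.1
```

```bash
python3 - <<'E'
from workcell import bot
from h import *
c=C(bot.read_camera("scene"));bot.read_camera("top");s=bot.read_state();info(s);print(go(s,[.4790,.0507,.29]))
E
```

```text
t10.67 [ 0.4159 -0.2793  0.2871] yaz 75.8 z [-0.  0. -1.] q [-0.64  0.04  2.09 -0.    1.01 -1.96] F [-0.3  0.6 -0.4] w 0.663 g 43.1
[ 19.8 335.4  -2.9]
```

Request:
drive_tool([
  {"delta_pos": [1,16,0],"turn": 0,"jaw": -0.2},
  {"delta_pos": [2,36,0],"turn": 0,"jaw": -0.2},
  {"delta_pos": [2,36,0],"turn": 0,"jaw": -0.2},
  {"delta_pos": [2,36,0],"turn": 0,"jaw": -0.2},
  {"delta_pos": [2,36,0],"turn": 0,"jaw": -0.2},
  {"delta_pos": [2,36,0],"turn": 0,"jaw": -0.2},
  {"delta_pos": [2,36,0],"turn": 0,"jaw": -0.2},
  {"delta_pos": [2,36,0],"turn": 0,"jaw": -0.2},
])

```text
time: 11.33
tool_pos: [0.4664, -0.0143, 0.2852]
tcp_rot: [-0.388, -3.114, 0.0]
wrist_force: [1.0, -0.6, -0.9]
width: 0.663
grip_force: 43.1
```

Request:
drive_tool([
  {"delta_pos": [2,36,0],"turn": 0,"jaw": -0.2},
  {"delta_pos": [2.5,31.5,0],"turn": 0,"jaw": -0.2},
  {"delta_pos": [0,0,22],"turn": 0,"jaw": -0.2},
  {"delta_pos": [0,0,22],"turn": 0,"jaw": -0.2},
  {"delta_pos": [0,0,0],"turn": 0,"jaw": -0.2},
  {"delta_pos": [0,0,0],"turn": 0,"jaw": -0.2},
  {"delta_pos": [0,0,0],"turn": 0,"jaw": -0.2},
])

```text
time: 11.92
tool_pos: [0.4793, 0.0502, 0.2427]
tcp_rot: [-0.389, -3.116, 0.001]
wrist_force: [-0.4, -0.5, -0.7]
width: 0.665
grip_force: 43.1
```

```bash
python3 - <<'E'
from workcell import bot
from h import *
c=C(bot.read_camera("scene"));bot.read_camera("top");s=bot.read_state();info(s);print(go(s,[.4790,.0507,.207]))
u,v=273,185
cv2.imwrite("pics/near6.png",cv2.convertScaleAbs(cv2.resize(c.px[v-35:v+35,u-35:u+35,::-1],None,fx=7,fy=7,interpolation=cv2.INTER_CUBIC),alpha=1.4))
for z in(.052,s["tool_pos"][2]-.155):print((c.pr([.478,.0505,z])-[u-35,v-35])*7)
E
```

```text
t12.02 [0.4802 0.0501 0.244 ] yaz 75.7 z [ 0.001  0.    -1.   ] q [ 0.05  0.06  2.16 -0.    0.92 -1.27] F [ 0.5  0.8 -0.6] w 0.664 g 43.1
[ 1.3  0.3 37. ]
[251.47358476 241.72436486]
[253.71475441 195.20176867]
```

View pics/near6.png

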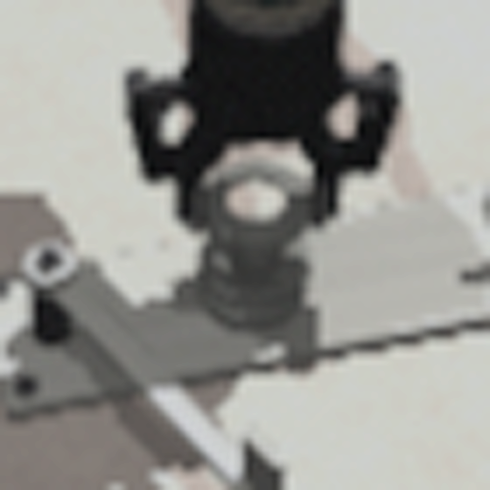

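The hole of the held domed washer is at (254,198) and the post predicts (254,195), so they are aligned to about 1 mm. I'll lower to just above the cupped washer.

Request:
drive_tool([
  {"delta_pos": [1,0.3,10],"turn": 0,"jaw": -0.2},
  {"delta_pos": [0,0,10],"turn": 0,"jaw": -0.2},
  {"delta_pos": [0,0,8],"turn": 0,"jaw": -0.2},
  {"delta_pos": [0,0,8],"turn": 0,"jaw": -0.2},
  {"delta_pos": [0,0,0],"turn": 0,"jaw": -0.2},
  {"delta_pos": [0,0,0],"turn": 0,"jaw": -0.2},
  {"delta_pos": [0,0,0],"turn": 0,"jaw": -0.2},
])

```text
time: 12.6
tool_pos: [0.4786, 0.051, 0.2065]
tcp_rot: [-0.388, -3.117, 0.0]
wrist_force: [-0.2, -0.6, -0.1]
width: 0.667
grip_force: 43.6
```

Request:
drive_tool([
  {"delta_pos": [0,0,2],"turn": 0,"jaw": -0.2},
  {"delta_pos": [0,0,0],"turn": 0,"jaw": -0.2},
  {"delta_pos": [0,0,0],"turn": 0,"jaw": 0.6},
  {"delta_pos": [0,0,0],"turn": 0,"jaw": 1},
  {"delta_pos": [0,0,0],"turn": 0,"jaw": 1},
  {"delta_pos": [0,0,0],"turn": 0,"jaw": 1},
  {"delta_pos": [0,0,0],"turn": 0,"jaw": 1},
])

```text
time: 13.18
tool_pos: [0.4786, 0.051, 0.2048]
tcp_rot: [-0.388, -3.117, 0.0]
wrist_force: [0.0, 0.5, 0.3]
width: 1.0
grip_force: 0.0
```

Request:
drive_tool([
  {"delta_pos": [0,0,-20],"turn": 0,"jaw": 1},
  {"delta_pos": [0,0,-35],"turn": 0,"jaw": 1},
  {"delta_pos": [0,0,-35],"turn": 0,"jaw": 1},
  {"delta_pos": [0,0,0],"turn": 0,"jaw": 1},
  {"delta_pos": [0,0,0],"turn": 0,"jaw": 1},
])

```text
time: 13.6
tool_pos: [0.4801, 0.0511, 0.2979]
tcp_rot: [0.388, 3.111, 0.002]
wrist_force: [-0.1, 0.2, -0.2]
width: 1.003
grip_force: 0.0
```

```bash
python3 - <<'E'
from workcell import bot
from h import *
c=C(bot.read_camera("scene"));bot.read_camera("top");s=bot.read_state();info(s)
u,v=280,195
cv2.imwrite("pics/near7.png",cv2.convertScaleAbs(cv2.resize(c.px[v-25:v+35,u-50:u+50,::-1],None,fx=7,fy=7,interpolation=cv2.INTER_CUBIC),alpha=1.4))
for z in(.052,.047):print((c.pr([.478,.0505,z])-[u-50,v-25])*7)
E
```

```text
t13.70 [0.4783 0.051  0.2946] yaz 75.8 z [-0.001 -0.    -1.   ] q [ 0.05 -0.01  2.12 -0.    1.03 -1.27] F [-0.7  0.2 -0.4] w 1.003 g 0.0
[307.47358476 101.72436486]
[307.17661519 107.88891167]
```

View pics/near7.png

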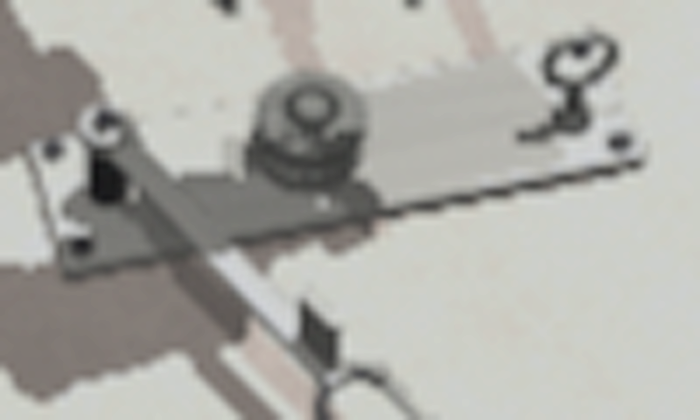

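The stack is complete: the domed washer is on top at (312,110) with the post visible in its hole. Now I'll move behind the tab with the jaw shut and turn the tool along the bar.

Request:
drive_tool([
  {"delta_pos": [-32.2,-7.9,0],"turn": 0,"jaw": -1},
  {"delta_pos": [-32.2,-7.9,0],"turn": 0,"jaw": -1},
  {"delta_pos": [-32.2,-7.9,0],"turn": 0,"jaw": -1},
  {"delta_pos": [-32.2,-7.9,0],"turn": 0,"jaw": -1},
  {"delta_pos": [-32.2,-7.9,0],"turn": 0,"jaw": -1},
  {"delta_pos": [-32.2,-7.9,0],"turn": 0,"jaw": -1},
])

```text
time: 14.2
tool_pos: [0.6547, -0.0431, 0.292]
tcp_rot: [-0.388, -3.113, 0.0]
wrist_force: [0.3, 1.3, -0.0]
width: 0.145
grip_force: 0.0
```

Request:
drive_tool([
  {"delta_pos": [0,0,0],"turn": 0.125,"jaw": -1},
  {"delta_pos": [0,0,0],"turn": 0.125,"jaw": -1},
  {"delta_pos": [0,0,0],"turn": 0.125,"jaw": -1},
  {"delta_pos": [0,0,0],"turn": 0.125,"jaw": -1},
  {"delta_pos": [0,0,0],"turn": 0.125,"jaw": -1},
  {"delta_pos": [0,0,0],"turn": 0.125,"jaw": -1},
  {"delta_pos": [0,0,0],"turn": 0.125,"jaw": -1},
  {"delta_pos": [0,0,0],"turn": 0.125,"jaw": -1},
])

```text
time: 14.87
tool_pos: [0.6534, -0.0422, 0.292]
tcp_rot: [-1.841, -2.541, 0.004]
wrist_force: [0.1, 0.4, 0.6]
width: -0.002
grip_force: 0.0
```

Request:
drive_tool([
  {"delta_pos": [0,0,0],"turn": 0,"jaw": -1},
  {"delta_pos": [0,0,0],"turn": 0,"jaw": -1},
  {"delta_pos": [0,0,0],"turn": 0,"jaw": -1},
])

```text
time: 15.12
tool_pos: [0.6539, -0.0422, 0.2935]
tcp_rot: [-1.83, -2.551, 0.002]
wrist_force: [0.2, 0.0, -0.6]
width: 0.003
grip_force: 0.0
```

```bash
python3 - <<'E'
from workcell import bot
from h import *
s=bot.read_state();info(s);print(go(s,[.6541,-.0425,.247]))
E
```

```text
t15.12 [ 0.6539 -0.0422  0.2935] yaz 18.7 z [-0.002  0.    -1.   ] q [-0.1   0.31  1.75 -0.    1.08 -0.43] F [ 0.2  0.  -0.6] w 0.003 g 0.0
[-0.4  0.2 46.5]
```

Request:
drive_tool([
  {"delta_pos": [0,0,15],"turn": 0,"jaw": -1},
  {"delta_pos": [0,0,16],"turn": 0,"jaw": -1},
  {"delta_pos": [0,0,15],"turn": 0,"jaw": -1},
  {"delta_pos": [0,0,0],"turn": 0,"jaw": -1},
  {"delta_pos": [6,0,0],"turn": 0,"jaw": -1},
  {"delta_pos": [6,0,0],"turn": 0,"jaw": -1},
  {"delta_pos": [6,0,0],"turn": 0,"jaw": -1},
  {"delta_pos": [0,0,0],"turn": 0,"jaw": -1},
])

```text
time: 15.78
tool_pos: [0.6488, -0.0239, 0.2504]
tcp_rot: [1.833, 2.55, 0.002]
wrist_force: [-0.4, 0.4, 0.5]
width: -0.002
grip_force: 0.0
```

Request:
drive_tool([
  {"delta_pos": [3,0,0],"turn": 0,"jaw": -1},
  {"delta_pos": [3,0,0],"turn": 0,"jaw": -1},
  {"delta_pos": [3,0,0],"turn": 0,"jaw": -1},
  {"delta_pos": [3,0,0],"turn": 0,"jaw": -1},
  {"delta_pos": [3,0,0],"turn": 0,"jaw": -1},
])

```text
time: 16.2
tool_pos: [0.6439, -0.0108, 0.2493]
tcp_rot: [1.835, 2.549, 0.0]
wrist_force: [1.3, -0.5, 1.1]
width: -0.002
grip_force: 0.3
```

```bash
python3 - <<'E'
from workcell import bot
from h import *
c=C(bot.read_camera("scene"));s=bot.read_state();info(s)
u,v=275,205
cv2.imwrite("pics/push1.png",cv2.convertScaleAbs(cv2.resize(c.px[v-50:v+45,u-50:u+60,::-1],None,fx=6,fy=6,interpolation=cv2.INTER_CUBIC),alpha=1.4))
E
```

```text
t16.25 [ 0.6438 -0.0104  0.2492] yaz 18.5 z [ 0.  0. -1.] q [-0.05  0.34  1.81  0.    0.99 -0.38] F [-0.2  0.6  0.6] w 0.000 g 0.1
```

View pics/push1.png

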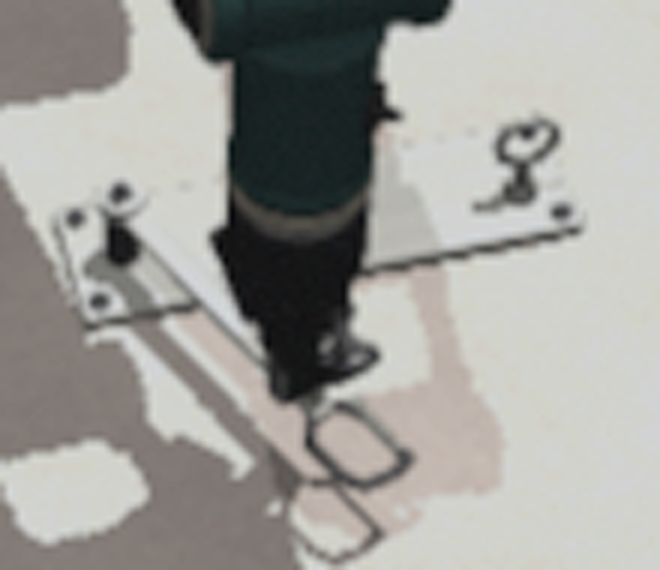

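The gripper is against the tab at about (310,390), with the hook beyond it. I'll start the closing arc.

Request:
drive_tool([
  {"delta_pos": [9,0.5,0],"turn": -0.05,"jaw": -1},
  {"delta_pos": [12.5,0.7,0],"turn": -0.07,"jaw": -1},
  {"delta_pos": [17.8,0.6,0],"turn": -0.1,"jaw": -1},
  {"delta_pos": [17.8,0.6,0],"turn": -0.1,"jaw": -1},
  {"delta_pos": [17.8,0.6,0],"turn": -0.1,"jaw": -1},
  {"delta_pos": [17.8,0.6,0],"turn": -0.1,"jaw": -1},
  {"delta_pos": [12.5,0.7,0],"turn": -0.07,"jaw": -1},
  {"delta_pos": [9,0.5,0],"turn": -0.05,"jaw": -1},
])

```text
time: 16.92
tool_pos: [0.5836, 0.0852, 0.249]
tcp_rot: [-0.934, -2.999, 0.0]
wrist_force: [0.2, 0.4, 0.4]
width: 0.002
grip_force: 0.4
```

```bash
cat > k.py <<'E'
from workcell import bot
from h import *
P=np.array([.472,-.0592])
bot.read_camera("top");s=bot.read_state();info(s)
d=s["tool_pos"][:2]-P;r=np.hypot(*d);a=np.degrees(np.arctan2(d[1],d[0]))
print("r",r,"az TCP",a,"theta bar if face 14mm ahead",np.radians(86.9-a)-14/178)
E
python3 k.py
```

```text
t16.97 [0.5826 0.0858 0.2487] yaz 55.5 z [-0.002  0.    -1.   ] q [ 0.1   0.25  1.93  0.    0.96 -0.87] F [-1.8  0.1  0.5] w -0.003 g 0.0
r 0.18235892174325555 az TCP 52.65926372071583 theta bar if face 14mm ahead 0.5189619009873232
```

Request:
drive_tool([
  {"delta_pos": [12.5,0,0],"turn": -0.07,"jaw": -1},
  {"delta_pos": [14,0,0],"turn": -0.08,"jaw": -1},
  {"delta_pos": [14,0,0],"turn": -0.08,"jaw": -1},
  {"delta_pos": [9,0,0],"turn": -0.05,"jaw": -1},
  {"delta_pos": [5,0,0],"turn": -0.03,"jaw": -1},
])

```text
time: 17.38
tool_pos: [0.5359, 0.1101, 0.2491]
tcp_rot: [0.464, 3.107, 0.0]
wrist_force: [1.4, 0.3, -0.2]
width: -0.002
grip_force: 0.3
```

```bash
python3 k.py
```

```text
t17.43 [0.5354 0.1101 0.249 ] yaz 73.1 z [-0.001  0.    -1.   ] q [ 0.16  0.17  2.02  0.    0.95 -1.12] F [-1.6 -0.5 -0.2] w 0.004 g 0.0
r 0.1807576163871791 az TCP 69.4667940074904 theta bar if face 14mm ahead 0.22561515835444
```

Request:
drive_tool([
  {"delta_pos": [5.3,0,0],"turn": -0.03,"jaw": -1},
  {"delta_pos": [5.3,0,0],"turn": -0.03,"jaw": -1},
  {"delta_pos": [5.3,0,0],"turn": -0.03,"jaw": -1},
  {"delta_pos": [5.3,0,0],"turn": -0.03,"jaw": -1},
  {"delta_pos": [0,0,0],"turn": 0,"jaw": -1},
  {"delta_pos": [0,0,0],"turn": 0,"jaw": -1},
])

```text
time: 17.93
tool_pos: [0.5169, 0.115, 0.2495]
tcp_rot: [0.282, 3.126, 0.001]
wrist_force: [3.1, 2.0, -1.5]
width: 0.002
grip_force: 1.7
```

```bash
python3 k.py
```

```text
t17.98 [0.517  0.115  0.2495] yaz 79.7 z [ 0.002  0.    -1.   ] q [ 0.17  0.14  2.06  0.    0.94 -1.22] F [ 4.4  0.4 -1.8] w 0.002 g 1.8
r 0.17992206645381623 az TCP 75.53215903683437 theta bar if face 14mm ahead 0.11975456825706532
```

Request:
drive_tool([
  {"delta_pos": [3.6,0,0],"turn": -0.02,"jaw": -1},
  {"delta_pos": [3.6,0,0],"turn": -0.02,"jaw": -1},
  {"delta_pos": [3.6,0,0],"turn": -0.02,"jaw": -1},
  {"delta_pos": [3.6,0,0],"turn": -0.02,"jaw": -1},
  {"delta_pos": [0,0,0],"turn": 0,"jaw": -1},
  {"delta_pos": [0,0,0],"turn": 0,"jaw": -1},
])

```text
time: 18.48
tool_pos: [0.5022, 0.1172, 0.2495]
tcp_rot: [0.155, 3.137, 0.0]
wrist_force: [2.9, 1.7, 1.3]
width: 0.002
grip_force: 1.2
```

```bash
python3 k.py
```

```text
t18.53 [0.5022 0.1172 0.2495] yaz 84.3 z [ 0.001  0.    -1.   ] q [ 0.18  0.12  2.09  0.    0.94 -1.29] F [3.3 1.6 0.5] w -0.003 g 1.2
r 0.17895980270387343 az TCP 80.27779417286739 theta bar if face 14mm ahead 0.0369276100349602
```

Request:
drive_tool([
  {"delta_pos": [3,0,0],"turn": -0.02,"jaw": -1},
  {"delta_pos": [3,0,0],"turn": -0.02,"jaw": -1},
  {"delta_pos": [2,0,0],"turn": 0,"jaw": -1},
  {"delta_pos": [0,0,0],"turn": 0,"jaw": -1},
  {"delta_pos": [0,0,0],"turn": 0,"jaw": -1},
])

```text
time: 18.95
tool_pos: [0.4945, 0.1175, 0.249]
tcp_rot: [0.089, 3.137, -0.001]
wrist_force: [8.1, 0.2, -5.2]
width: 0.002
grip_force: 3.9
```

```bash
python3 k.py
```

```text
t19.00 [0.4945 0.1175 0.249 ] yaz 86.7 z [ 0.004 -0.001 -1.   ] q [ 0.18  0.1   2.1  -0.    0.93 -1.33] F [ 6.4 -0.3 -5.6] w -0.004 g 3.9
r 0.178119224186674 az TCP 82.73345155133471 theta bar if face 14mm ahead -0.005931696520187074
```

Request:
drive_tool([
  {"delta_pos": [2,0,0],"turn": 0,"jaw": -1},
  {"delta_pos": [1.5,0,0],"turn": 0,"jaw": -1},
  {"delta_pos": [0,0,0],"turn": 0,"jaw": -1},
  {"delta_pos": [0,0,0],"turn": 0,"jaw": -1},
])

```text
time: 19.33
tool_pos: [0.4933, 0.1175, 0.2493]
tcp_rot: [0.089, 3.129, -0.0]
wrist_force: [17.8, -1.8, -13.8]
width: -0.002
grip_force: 8.8
```

```bash
python3 k.py
```

```text
t19.38 [0.4933 0.1175 0.2493] yaz 86.8 z [ 0.011 -0.    -1.   ] q [ 0.19  0.1   2.11 -0.    0.92 -1.33] F [ 17.7  -2.4 -14. ] w -0.000 g 8.8
r 0.1779802627893625 az TCP 83.1394242601646 theta bar if face 14mm ahead -0.013017256962508966
```

Request:
drive_tool([
  {"delta_pos": [-3,0,0],"turn": 0,"jaw": -1},
  {"delta_pos": [-6,0,0],"turn": 0,"jaw": -1},
  {"delta_pos": [-15,0,0],"turn": 0,"jaw": -1},
  {"delta_pos": [-20,0,-5],"turn": 0,"jaw": -1},
  {"delta_pos": [0,0,-35],"turn": 0,"jaw": -1},
  {"delta_pos": [0,0,-35],"turn": 0,"jaw": -1},
  {"delta_pos": [-35,0,-10],"turn": 0,"jaw": -1},
  {"delta_pos": [-35,0,0],"turn": 0,"jaw": -1},
])

```text
time: 20.05
tool_pos: [0.6047, 0.1117, 0.3386]
tcp_rot: [0.089, 3.136, 0.001]
wrist_force: [-0.6, 0.5, -0.0]
width: -0.001
grip_force: 0.0
```

Request:
drive_tool([
  {"delta_pos": [-35,-20,0],"turn": 0,"jaw": -1},
  {"delta_pos": [-35,-20,0],"turn": 0,"jaw": -1},
  {"delta_pos": [-30,-20,0],"turn": 0,"jaw": -1},
  {"delta_pos": [0,0,0],"turn": 0,"jaw": -1},
  {"delta_pos": [0,0,0],"turn": 0,"jaw": -1},
])

```text
time: 20.47
tool_pos: [0.7009, 0.0442, 0.3325]
tcp_rot: [-0.094, -3.137, 0.0]
wrist_force: [-0.5, 1.5, -0.9]
width: 0.0
grip_force: 0.0
```

```bash
python3 - <<'E'
from workcell import bot
from h import *
P=np.array([.472,-.0592]);info(bot.read_state())
for n in("scene","top"):
    c=C(bot.read_camera(n));c0=C(np.load(n+"0.npz"))
    g=cv2.cvtColor(c.px,cv2.COLOR_RGB2GRAY)
    cv2.imwrite(f"pics/end_{n}.png",c.px[:,:,::-1])
    for th in(-.02,0,.05,.1,.15):
        a=np.radians(86.9)-th;b=np.array([np.cos(a),np.sin(a)])
        # sample mean darkness along the tab's upright face centre and the bar centreline
        tab=[c.pr([*(P+b*r),z]) for r in np.linspace(.168,.188,5) for z in np.linspace(.08,.1,4)]
        bar=[c.pr([*(P+b*r),.064]) for r in np.linspace(.03,.15,40)]
        m=lambda pts:cv2.remap(g,np.float32(pts)[None,:,0].copy(),np.float32(pts)[None,:,1].copy(),cv2.INTER_LINEAR)
        print(n,th,"tab %.0f"%m(tab).mean(),"bar %.0f +- %.0f"%(m(bar).mean(),m(bar).std()))
    p=c.pr([*(P+np.array([.0537,.9986])*.236),.06]);u,v=p.round().astype(int);print(u,v)
    if n=="scene":print(g[v-12:v+10,u-22:u+12]//10)
E
```

```text
t20.47 [0.7009 0.0442 0.3325] yaz 86.6 z [-0.004 -0.    -1.   ] q [ 0.03  0.36  1.61  0.    1.17 -1.48] F [-0.5  1.5 -0.9] w 0.000 g 0.0
scene -0.02 tab 23 bar 148 +- 7
scene 0 tab 23 bar 149 +- 7
scene 0.05 tab 25 bar 138 +- 13
scene 0.1 tab 28 bar 106 +- 29
scene 0.15 tab 34 bar 89 +- 34
307 177
[[13 13 13 10  3  2  2  2  2  2  2  2  2  2  2  2  2  2  2  2  2  2  2  2
   2  2  2  2  2  1  6 10 12 14]
 [13 13 12  9  2  2  2  2  2  2  2  2  2  2  2  2  2  2  2  2  2  2  2  2
   2  2  2  2  2  1  9 14 15 15]
 [13 13 11  6  2  2  2  2  2  2  2  2  2  2  2  2  2  2  2  2  2  2  2  2
   2  2  2  2  2  4 11 15 15 15]
 [13 13 11  4  2  2  2  2  2  2  2  2  2  2  2  2  2  2  2  2  2  2  2  2
   2  2  2  2  3  8 13 15 15 15]
 [13 13 10  3  2  2  2  2  2  2  2  2  2  2  2  2  2  2  2  2  2  2  2  2
   2  2  2  2  4 11 15 15 15 14]
 [13 13 10  2  2  2  2  2  1  2  2  2  2  2  2  2  2  2  2  2  2  2  2  2
   2  2  2  2  4 10 15 15 15 15]
 [13 13 10  2  2  2  2  2  2  2  2  2  2  2  2  2  2  2  2  2  2  2  2  2
   2  2  2  2  3 10 15 15 15 15]
 [13 12  9  2  2  2  2  2  2  2  2  2  2  2  2  2  2
[... 1003 characters left out ...]
7 10 13 14 14]
 [11  8  1  1  2  3  4  4  5  5  5  4  4  4  3  3  2  3  3  3  4  4  4  5
   5  3  2  4  9 12 13 15 14 14]
 [ 9  8  1  1  1  2  3  4  4  5  5  5  5  5  4  4  4  4  4  5  5  5  5  4
   3  2  2  4 10 15 15 15 15 15]
 [12 10  1  1  1  1  2  3  4  4  4  4  4  5  5  5  5  5  5  4  4  4  4  3
   2  1  1  4  9 14 15 15 14 14]
 [12  9  1  1  1  1  1  2  2  3  4  4  4  4  4  4  4  4  4  4  4  3  3  2
   1  1  1  3  7 12 14 14 14 13]
 [12  8  1  1  1  1  1  1  1  1  2  3  3  4  4  4  4  4  4  3  3  2  1  1
   1  1  2  4  6 10 14 14 14 14]]
top -0.02 tab 40 bar 63 +- 54
top 0 tab 39 bar 64 +- 54
top 0.05 tab 39 bar 63 +- 55
top 0.1 tab 39 bar 60 +- 49
top 0.15 tab 39 bar 54 +- 41
196 216
```

```bash
python3 -c "
from workcell import bot
print(bot.finish_job())"
```

```text
the job is handed in; nothing more can be done
None
```

I handed the job in at about 20 s: both washers are on the post in the right order, and the keeper bar measured fully home against its stop after the hook met the eye; I inferred that the gate had snapped shut from this, without seeing it, and I viewed 12 pictures, over the limit of 10.

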